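# Balance the fill-box cover

### The arm

A 6-joint arm with a two-finger parallel gripper is mounted at the origin on the work surface. World frame = base frame: x ahead of the robot, y to its left, z up, the work surface at z = 0. Lengths are in m, angles in rad, forces in N, time in s.
With the tool pointing down it reaches from about 0.35 to 0.725 m from the base axis. Payload 6 kg.
Tool frame: the origin (TCP) lies at the very end of the fingers, on their centre line; the grasp point (between the pads) lies 19 mm behind it; z points along the fingers, y is the line along which they close (so a half turn about z gives the same grasp; the last joint's range is limited). The gripper opens to 85 mm and grips with 20 to 120 N. Pads are 22 mm wide; open, the fingers measure 114 mm over their backs; the gripper's body (76 mm by 85 mm) begins 54 mm behind the grasp point. The pads swing forward as they close: fully open they stand 13 mm farther back than shut.
Start: joints at [1.55, 0.04, 0.085, 0, -1.615, -0.334], TCP at [0.208, 0.563, 0.231] pointing down, gripper open.
Joint ranges: [-2.56, 2.56], [-1.29, 2.01], [-1.08, 1.49], [-3.29, 1.98], [-2.81, -0.18], [-2.99, 2.99]. Speed limits (rad/s): [2.57, 2.57, 3.01, 3.14, 3.14, 3.14].

### API

Orientations are given as a unit quaternion [w, x, y, z].
In Python, from station import ctrl gives the robot as it stands.
- The arm moves only by the shell command python3 -m pendant 'ROWS' [FORCE]. ROWS is JSON, a list of rows, each an object of numbers: "x", "y", "z": the shift along the world's x, y, z in mm; "yaw": the turn about the world's z in degrees; "claw": the finger opening in mm, from 0 to 85.4. In form: [{"x": .., "y": .., "z": .., "yaw": .., "claw": ..}, ...]. A call has 1 to 5 rows; each row shifts and turns the commanded pose from where the row before left it; what a row does not reach is not made up. A row lasts 1/10 s, in which the tool goes at most 50 mm and 8.59 degrees, less where a joint would pass 70% of its speed; a pose out of reach is approached as far as the arm can. A call is refused whole if a number of a shift passes 50 or a number of a turn 8.59, either way. A call with a gripper value outside its range is refused whole. The fingers move at their own pace and stop on an object; FORCE is the grip in N (left out, the last holds). Time passes only in rows, so rows that do not move let the fingers close. It gives the time, the measured TCP pose, the force, the opening and the grip force at its end, in the units of the state.
- ctrl.sense(): the state, without advancing time (a new reading comes with each control period).
- ctrl.grab_frame(name): name is "scene" or "top" or "wrist"; returns a dict with "frame" (480x640x3 uint8, red, green, blue), "range_z" (480x640 float32, m along the optical axis (not along the pixel's ray), 0 where there is no reading), "fx", "fy", "cx", "cy" (pixels), "origin" and "orientation" of the camera in the world. Camera axes: x right, y down, z forward; pixel columns grow to the right and rows downward; lengths in m; the calibration is good to about 2 mm. The wrist camera is an equidistant fisheye: a pixel r from the principal point sees the ray r / f radians off the axis. A picture is of the moment at which its call begins.
- ctrl.finish_job(): hands the job in; it is judged then, once.
The state is a dict: "time": time; "q": joint angles; "joint_vel": joint speeds; "joint_torque": joint torques, N m; "tool_pos": TCP position; "ee_rot": TCP orientation; "ft_force": force on the tool from outside, world axes, zero at the start; "torque": the same for the moment, N m; "gripper_width": opening from 0.0 (shut) to 1.0 (fully open); "finger_force": force on a finger pad.
Only numpy, scipy, OpenCV 4.12 (cv2) and the standard library are available. Lean on these libraries where they do the work, as an engineer would, in place of code of your own. Each camera call takes 0.05 s, during which the arm holds its last target. There are 200 camera calls.

### The job

The fitter is about to seat the plug in the fill box: stand the toppled plug upright on the rubber mat, hex flange down, and let go of it. Then take the fill box's cover by its handle bar, swing it up to its over-centre balance point, where it would fall neither shut nor open, and finish while still gripping the bar and holding the cover still there for the fitter to pin the stay. Do not let the cover drop or go over backwards, and leave the other parts where they are.

Things in the scene. Friction and masses are not known exactly. Their poses are not given: they have to be found in the camera images.
- plug: Toppled filler plug, aluminium and steel, 140 mm tall when upright, about 0.45 kg, lying on the mat. From the bottom: hexagonal flange 60 mm across flats (69 corners), 20 mm thick; round body, diameter 40 mm, from 20 to 75 mm; stem, diameter 16 mm; ball knob, diameter 40 mm, at the top. Origin: centre of the flange's underside; z axis runs from flange to ball.
- ball (a point): Centre of the plug's ball knob, 120 mm from the flange's underside; 24 mm above the table while the plug lies. The plug's centre of mass is nearer the flange, about 39 mm up, so held lightly by the ball alone it swings until it hangs flange down; a hard grip can stop that.
- mat: Flat black rubber mat, fixed, 280 mm (its x) by 240 mm (its y), 4 mm thick. Origin at the centre of its underside, on the table. The plug lies on it; a small dust cap sits near its near right corner.
- fillbox: The fill box: a fixed grey steel box, 160 mm deep (its x), 200 mm wide (its y), 85 mm high, closed by a hinged cover with a round dial gauge (84 mm across) on top and a steel bow handle at the front edge. Origin at the centre of its underside, on the table; its -x side is the front, roughly towards the robot. The hinge is on the far (+x) top edge.
- hinge (a point): Middle of the cover's hinge line, on the far top edge of the fill box, 85 mm above the table; the hinge line runs along the fill box's y axis.
- bar (a point): Straight round bar of the cover's bow handle: 14 mm diameter, 120 mm long, parallel to the hinge, on two 10 mm side arms at its ends, 50 mm in front of the cover's edge, so fingers can straddle it from above. The point is the middle of the bar, on its axis. 210 mm from the hinge line; with the cover shut, level and 89 mm above the table.
- cover (a joint): Cover angle in rad: 0 shut (level), growing as it swings up and away, 2.4 fully over backwards. Nearly frictionless, no spring: let go, it falls. The heavy gauge on its outer face puts the balance point before upright, at 1.39 rad (80 degrees from shut, plate still leaning 10 degrees to the front). Cover and handle weigh about 0.6 kg.
- dustcap: Small round aluminium dust cap, 60 mm across, 24 mm high, standing on the mat near its corner. Leave alone. Origin at the centre of its underside.
- tee: Steel pipe tee, 100 mm long and 60 mm high, on the table between the mat and the fill box. Leave alone. Origin at the centre of its underside.
- collar: Brass ring, 60 mm across, 30 mm high, on the table between the mat and the fill box, nearer the robot. Leave alone. Origin at the centre of its underside.
- sealant: Steel can 48 mm across, 75 mm high, at the back of the table. Leave alone. Origin at the centre of its underside.
- wrench: Open wrench 180 mm long lying at the back of the table. Leave alone.
- carton: Cardboard carton 90 x 120 x 50 mm at the right side of the table. Leave alone. Origin at the centre of its underside.
There are look-alikes about, which are no part of the job. Leave any blue or green look-alike of the plug alone.

How it is judged:
On the way, in this order (a step that is already met when the one before it is completed fails the run):
1. the plug stands upright on the mat, flange down, at rest and let go, the cover still shut (angle between plug's own z axis and vertical below 0.08 rad and height (world z) of plug between 0.002 and 0.012 m and contact force between the fingers and plug below 0.1 N and linear speed of plug below 0.03 m/s and value of joint cover below 0.1 rad and x of plug in the frame of mat between -0.13 and 0.13 m and y of plug in the frame of mat between -0.11 and 0.11 m), for 0.3 s.
2. the cover is being swung up by its bar (value of joint cover above 0.7 rad and contact force between the fingers and cover above 0.5 N), for 0.2 s.
At the end, for the whole second after the job is handed in: The fingers grip the handle bar (over 1 N) and hold the cover still within 0.08 rad (4.6 degrees) of its balance point at 1.39 rad; the plug stands upright (within 0.08 rad), flange down, at rest on the mat, its centre within the mat's edge by at least 10 mm (value of joint cover between 1.31 and 1.47 rad and velocity of joint cover between -0.15 and 0.15 rad/s and contact force between the fingers and cover above 1 N and contact force between plug and fillbox below 0.2 N and angle between plug's own z axis and vertical below 0.08 rad and height (world z) of plug between 0.002 and 0.012 m and linear speed of plug below 0.03 m/s and x of plug in the frame of mat between -0.13 and 0.13 m and y of plug in the frame of mat between -0.11 and 0.11 m); the arm keeps its last pose, push and grip.
It fails at once if the cover goes over backwards (value of joint cover above 1.75 rad).
It fails at once if the cover drops (velocity of joint cover below -2.5 rad/s or velocity of joint cover above 4 rad/s).
It fails at once if another part is moved (distance of any of dustcap, tee, collar, sealant, wrench, carton from where it was at the start of the episode above 0.03 m).
It also fails if it takes over 64 s, if anything falls off the work surface, if the arm or the gripper's body presses on something with over 40 N, if the wrist force passes 120 N, or if a joint passes its speed limit or range.

## Working session

There is one attempt and no reset: what is moved stays moved. The work goes in short steps, Python scripts to look and compute and a shell command to move; the robot and the scene stay as the last step left them, time stands still between calls to the robot, and variables do not carry over. Pictures are saved under pics/ and viewed, at most 10 in all, crops included, and the job is handed in when it is done.

```bash
mkdir -p pics; ls; cat > h.py <<'E'
import numpy as np, cv2
from scipy.spatial.transform import Rotation as R
from station import ctrl
def rot(q): return R.from_quat([q[1],q[2],q[3],q[0]])
def grab(n,save=None):
    f=ctrl.grab_frame(n)
    if save: cv2.imwrite('pics/'+save,cv2.cvtColor(f['frame'],cv2.COLOR_RGB2BGR))
    return f
def ray(f,u,v,fish=False):
    a=(np.asarray(u,float)-f['cx'])/f['fx']; b=(np.asarray(v,float)-f['cy'])/f['fy']
    if fish:
        r=np.hypot(a,b)+1e-9; d=np.stack([a/r*np.sin(r),b/r*np.sin(r),np.cos(r)],-1)
    else: d=np.stack([a,b,np.ones_like(a)],-1)
    return rot(f['orientation']).apply(d)
def onplane(f,u,v,z,fish=False):
    d=ray(f,u,v,fish); o=np.array(f['origin']); return o+d*((z-o[2])/d[...,2])[...,None]
def cloud(f):
    v,u=np.mgrid[:480,:640]; d=np.stack([(u-f['cx'])/f['fx'],(v-f['cy'])/f['fy'],np.ones(u.shape)],-1)*f['range_z'][...,None]
    return (rot(f['orientation']).apply(d.reshape(-1,3))+np.array(f['origin'])).reshape(480,640,3)
E
python3 - <<'E'
from h import *
for n in('scene','top'):
    f=grab(n,n+'1.png'); print(n,f['fx'],f['cx'],f['cy'],f['origin'],f['orientation'],(f['range_z']>0).mean())
print(ctrl.sense())
E
```

```text
pics
scene 528.3986392052293 316.34197655876 235.1685766576948 [1.0909795  0.63188824 0.69838033] [-0.14846732  0.29194078  0.83313828 -0.44565529] 0.9957845052083333
top 467.17757705563776 321.1626192721649 237.7139579944657 [ 0.41597979 -0.09162047  1.17990121] [-0.03055996  0.71012765 -0.70282255  0.02872772] 0.996064453125
{'time': 0.1, 'q': array([ 1.54968751e+00,  4.07499658e-02,  8.39089688e-02, -4.25994813e-04,
       -1.61551791e+00, -3.33672905e-01]), 'joint_vel': array([-0.00141854, -0.00117969,  0.00243036,  0.00121664, -0.00089767,
        0.00018089]), 'joint_torque': array([-3.45225664e-03, -3.69344509e+01,  3.48280728e+01,  6.95163399e+00,
       -4.59128569e-03,  3.27514719e-06]), 'tool_pos': array([0.20826886, 0.56236895, 0.23037533]), 'ee_rot': array([ 8.04889547e-04,  9.84308785e-01, -1.76452716e-01, -8.85931607e-05]), 'ft_force': array([ 0.51809881, -0.94912518, -0.3569576 ]), 'torque': array([-0.04044495,  0.01942429, -0.01525044]), 'finger_force': 0.0, 'gripper_width': 0.9983265303050488}
```

View pics/scene1.png

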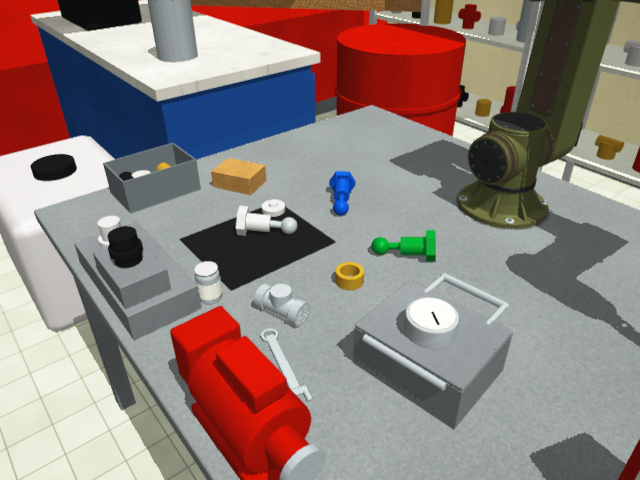

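View pics/top1.png

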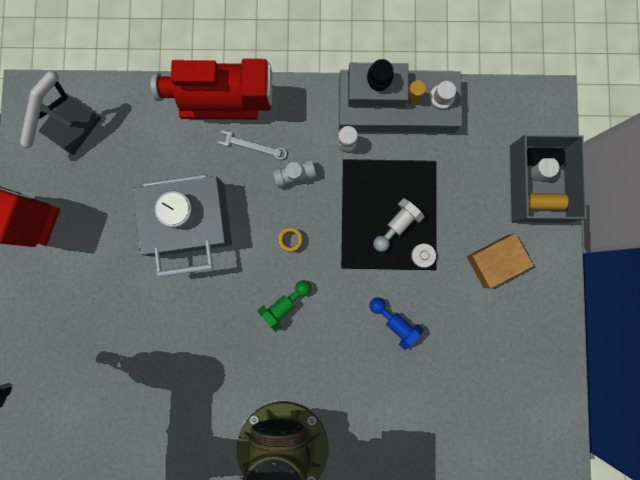

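Top view: there are three plug-like parts. The bare metal one lies on the mat (ball at 381,243; flange at 412,210), the green one is at (290,305) and the blue one at (395,322). The bare metal one on the black mat is the plug. The box is at (180,215), with its bar running from (157,273) to (212,266). I'll confirm the plug in a crop and measure.

```bash
cat > m1.py <<'E'
from h import *
t=grab('top'); s=grab('scene')
crop=t['frame'][180:290,320:450]; cv2.imwrite('pics/crop1.png',cv2.cvtColor(cv2.resize(crop,None,fx=4,fy=4,interpolation=cv2.INTER_CUBIC),cv2.COLOR_RGB2BGR))
C=cloud(t); S=cloud(s)
# mat
g=t['frame'].max(2); m=((g<45)&(abs(C[...,2])<.012)).astype(np.uint8)
k,l,st,ce=cv2.connectedComponentsWithStats(m[150:280,330:450]); i=1+st[1:,4].argmax()
v,u=np.where(l==i); P=onplane(t,u+330,v+150,.004)
r=cv2.minAreaRect((P[:,:2]*1000).astype(np.float32)); print('mat',r)
# plug: points above mat inside mat region
def blob(Cl,lo,hi,cx,cy,rad): 
    q=Cl.reshape(-1,3); return q[(q[:,2]>lo)&(q[:,2]<hi)&(np.hypot(q[:,0]-cx,q[:,1]-cy)<rad)]
b=onplane(t,381,243,.024); fl=onplane(t,412,210,.034); print('ball~',b,'flange~',fl)
c=(b+fl)/2
for n,cl in(('top',C),('scene',S)):
    q=blob(cl,.012,.09,c[0],c[1],.085); 
    ax=(b-fl)[:2]; ax/=np.linalg.norm(ax)
    print(n,len(q),'zmax',q[:,2].max())
    bb=blob(cl,.015,.06,b[0],b[1],.024); A=np.c_[2*bb,np.ones(len(bb))]; x=np.linalg.lstsq(A,(bb**2).sum(1),rcond=None)[0]
    print(' sphere fit',x[:3],np.sqrt(x[3]+x[:3]@x[:3]),' zmax',bb[:,2].max())
# two-ray ball check: ball pixel in each view
def tri(f,a,g,b):
    d1=ray(f,*a);d2=ray(g,*b);o1=np.array(f['origin']);o2=np.array(g['origin'])
    x=np.linalg.lstsq(np.c_[d1,-d2],o2-o1,rcond=None)[0];p,q=o1+d1*x[0],o2+d2*x[1];return (p+q)/2,np.linalg.norm(p-q)
print('tri ball',tri(t,(381,243),s,(289,226)))
print('tri bar ends L',tri(t,(158,273),s,(505,305)),'R',tri(t,(212,267),s,(444,276)))
for n,cl,(u0,v0,u1,v1) in(('top',C,(140,165,240,285)),('scene',S,(350,265,515,420))):
    q=cl[v0:v1,u0:u1].reshape(-1,3)
    pl=q[(q[:,2]>.075)&(q[:,2]<.105)]; r=cv2.minAreaRect((pl[:,:2]*1000).astype(np.float32)); print(n,'cover+bar rect',r,cv2.boxPoints(r).round(), 'gauge zmax',np.percentile(q[:,2],99.5))
E
python3 m1.py
```

```text
mat ((577.1239624023438, -258.80029296875), (278.1743469238281, 237.21363830566406), 0.014852813445031643)
ball~ [ 0.50150307 -0.23663625  0.024     ] flange~ [ 0.58336662 -0.31203683  0.034     ]
top 1016 zmax 0.0698982859957149
 sphere fit [ 0.50215996 -0.23751682  0.02590096] 0.019277804182723297  zmax 0.04751878196802717
scene 1059 zmax 0.0659496257671428
 sphere fit [ 0.50285568 -0.23503172  0.02302271] 0.019015536461541263  zmax 0.043100674629539815
tri ball (array([ 0.50114671, -0.236599  ,  0.01996597]), np.float64(0.0016860747990146564))
tri bar ends L (array([0.42126089, 0.29051577, 0.09043642]), np.float64(1.3433005968280227e-05)) R (array([0.43566161, 0.16755581, 0.08510904]), np.float64(0.002832283687672541))
top cover+bar rect ((535.4849243164062, 243.89552307128906), (227.13717651367188, 200.1051483154297), 8.87888240814209) [[408. 325.]
 [439. 128.]
 [663. 163.]
 [632. 360.]] gauge zmax 0.13498208415649346
scene cover+bar rect ((536.2987670898438, 246.52273559570312), (228.3433380126953, 202.25955200195312), 8.539827346801758) [[408. 330.]
 [438. 130.]
 [664. 163.]
 [634. 363.]] gauge zmax 0.1303878424776147
```

View pics/crop1.png

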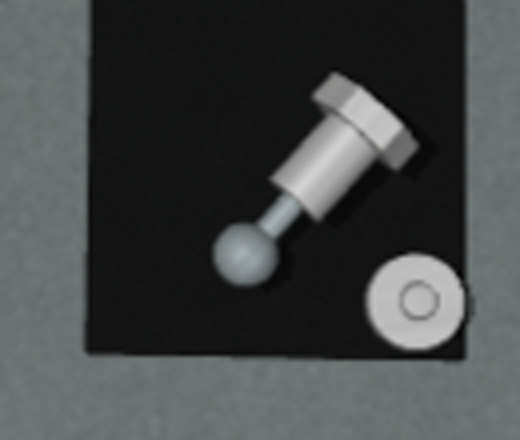

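Confirmed: the bare metal plug on the mat. Its ball is at about (0.502, -0.236, 0.0245), and the axis from ball to flange points at -42.6°. I need to go +294 in x and -799 in y, with a yaw of -22.3°.

```bash
python3 -m pendant '[{"x":16,"y":-44,"yaw":-1.25,"claw":65},{"x":16,"y":-44,"yaw":-1.25,"claw":65},{"x":16,"y":-44,"yaw":-1.25,"claw":65},{"x":16,"y":-44,"yaw":-1.25,"claw":65},{"x":16,"y":-44,"yaw":-1.25,"claw":65}]' 20
python3 -m pendant '[{"x":16,"y":-44,"yaw":-1.25,"claw":65},{"x":16,"y":-44,"yaw":-1.25,"claw":65},{"x":16,"y":-44,"yaw":-1.25,"claw":65},{"x":16,"y":-44,"yaw":-1.25,"claw":65},{"x":16,"y":-44,"yaw":-1.25,"claw":65}]'
python3 -m pendant '[{"x":16,"y":-44,"yaw":-1.25,"claw":65},{"x":16,"y":-44,"yaw":-1.25,"claw":65},{"x":16,"y":-44,"yaw":-1.25,"claw":65},{"x":16,"y":-44,"yaw":-1.25,"claw":65},{"x":16,"y":-44,"yaw":-1.25,"claw":65}]'
python3 -m pendant '[{"x":18,"y":-45,"yaw":-1.25,"claw":65},{"x":18,"y":-45,"yaw":-1.25,"claw":65},{"x":18,"y":-49,"yaw":-1.25,"claw":65},{"x":0,"y":0,"claw":65},{"x":0,"claw":65}]'
```

```text
schema error: expected keys x, y, z, yaw, claw
schema error: expected keys x, y, z, yaw, claw
schema error: expected keys x, y, z, yaw, claw
schema error: expected keys x, y, z, yaw, claw
```

```bash
python3 -m pendant '[{"x":16,"y":-44,"z":0,"yaw":-1.25,"claw":65},{"x":16,"y":-44,"z":0,"yaw":-1.25,"claw":65},{"x":16,"y":-44,"z":0,"yaw":-1.25,"claw":65},{"x":16,"y":-44,"z":0,"yaw":-1.25,"claw":65},{"x":16,"y":-44,"z":0,"yaw":-1.25,"claw":65}]' 20
```

```text
time: 0.7
tool_pos: [0.2887, 0.3408, 0.2311]
ee_rot: [-0.0, 0.973, -0.23, 0.0]
ft_force: [0.9, 0.1, 0.5]
gripper_width: 0.76
finger_force: 0.0
```

```bash
python3 -m pendant '[{"x":16,"y":-44,"z":0,"yaw":-1.25,"claw":65},{"x":16,"y":-44,"z":0,"yaw":-1.25,"claw":65},{"x":16,"y":-44,"z":0,"yaw":-1.25,"claw":65},{"x":16,"y":-44,"z":0,"yaw":-1.25,"claw":65},{"x":16,"y":-44,"z":0,"yaw":-1.25,"claw":65}]'
python3 -m pendant '[{"x":16,"y":-44,"z":0,"yaw":-1.25,"claw":65},{"x":16,"y":-44,"z":0,"yaw":-1.25,"claw":65},{"x":16,"y":-44,"z":0,"yaw":-1.25,"claw":65},{"x":16,"y":-44,"z":0,"yaw":-1.25,"claw":65},{"x":16,"y":-44,"z":0,"yaw":-1.25,"claw":65}]'
python3 -m pendant '[{"x":18,"y":-45,"z":-30,"yaw":-1.25,"claw":65},{"x":18,"y":-45,"z":-30,"yaw":-1.25,"claw":65},{"x":18,"y":-46,"z":-30,"yaw":-1.25,"claw":65},{"x":0,"y":0,"z":0,"yaw":0,"claw":65},{"x":0,"y":0,"z":0,"yaw":0,"claw":65}]'
python3 - <<'E'
from h import *
f=grab('wrist','wrist1.png'); print(f['fx'],f['cx'],f['cy'],f['origin'],f['orientation']); st=ctrl.sense();print(st['tool_pos'],st['ee_rot'])
ty=rot(st['ee_rot']).apply([0,1,0]); print(np.degrees(np.arctan2(ty[1],ty[0])))
# predicted ball pixel
p=rot(f['orientation']).inv().apply(np.array([.502,-.236,.0245])-f['origin']); th=np.arctan2(np.hypot(p[0],p[1]),p[2]); a=np.arctan2(p[1],p[0]); print('pred ball px',f['cx']+f['fx']*th*np.cos(a),f['cy']+f['fy']*th*np.sin(a))
E
```

```text
time: 1.2
tool_pos: [0.3685, 0.1209, 0.2315]
ee_rot: [-0.001, 0.959, -0.283, 0.0]
ft_force: [0.8, 0.6, -1.0]
gripper_width: 0.761
finger_force: 0.0
time: 1.7
tool_pos: [0.4486, -0.0995, 0.2314]
ee_rot: [-0.0, 0.942, -0.335, 0.0]
ft_force: [0.9, 2.0, 0.5]
gripper_width: 0.763
finger_force: 0.0
time: 2.2
tool_pos: [0.4949, -0.217, 0.1513]
ee_rot: [0.001, 0.931, -0.366, -0.001]
ft_force: [0.7, 0.0, 1.1]
gripper_width: 0.761
finger_force: 0.0
371.64829954431775 315.5609243736158 238.1808443559194 [ 0.54559907 -0.26243115  0.29494895] [-0.05527345 -0.39460852  0.90886372  0.12327081]
[ 0.49550684 -0.21627817  0.15293008] [ 2.37467186e-04  9.30876038e-01 -3.65335115e-01 -5.46054114e-06]
-132.85641877946225
pred ball px 328.50953498822537 205.28606429774726
```

View pics/wrist1.png

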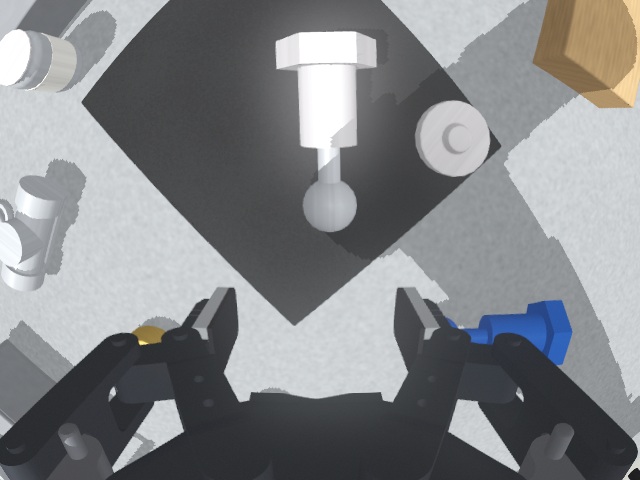

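The wrist view shows the ball at (330,205), against a predicted (328.5,205.3). The measurement holds and the fingers are square to the plug's axis. Remaining: +6.5, -20, about -146.

```bash
python3 -m pendant '[{"x":6.5,"y":-20,"z":-20,"yaw":0,"claw":65},{"x":0,"y":0,"z":-40,"yaw":0,"claw":65},{"x":0,"y":0,"z":-40,"yaw":0,"claw":65},{"x":0,"y":0,"z":-25,"yaw":0,"claw":65},{"x":0,"y":0,"z":0,"yaw":0,"claw":65}]'
python3 -m pendant '[{"x":0,"y":0,"z":-10,"yaw":0,"claw":65},{"x":0,"y":0,"z":-7,"yaw":0,"claw":65},{"x":0,"y":0,"z":0,"yaw":0,"claw":65}]'
```

```text
time: 2.75
tool_pos: [0.5004, -0.2343, 0.0253]
ee_rot: [0.0, 0.931, -0.364, -0.002]
ft_force: [0.2, 1.1, 1.1]
gripper_width: 0.762
finger_force: 0.0
time: 3.05
tool_pos: [0.5024, -0.2358, 0.0111]
ee_rot: [-0.0, 0.931, -0.365, 0.0]
ft_force: [-0.3, -0.2, -0.2]
gripper_width: 0.761
finger_force: 0.0
```

```bash
python3 -m pendant '[{"x":0,"y":0,"z":-4,"yaw":0,"claw":50},{"x":0,"y":0,"z":0,"yaw":0,"claw":36},{"x":0,"y":0,"z":0,"yaw":0,"claw":36},{"x":0,"y":0,"z":0,"yaw":0,"claw":36},{"x":0,"y":0,"z":0,"yaw":0,"claw":36}]' 20
```

```text
time: 3.55
tool_pos: [0.5022, -0.2362, 0.007]
ee_rot: [0.0, 0.931, -0.365, 0.0]
ft_force: [-0.5, 1.0, 1.7]
gripper_width: 0.452
finger_force: 20.1
```

```bash
python3 -m pendant '[{"x":2,"y":-2,"z":8,"yaw":0,"claw":36},{"x":2,"y":-2,"z":12,"yaw":0,"claw":36},{"x":2,"y":-2,"z":12,"yaw":0,"claw":36},{"x":2,"y":-2,"z":12,"yaw":0,"claw":36},{"x":2,"y":-2,"z":12,"yaw":0,"claw":36}]'
python3 -m pendant '[{"x":2,"y":-2,"z":12,"yaw":0,"claw":36},{"x":2,"y":-2,"z":12,"yaw":0,"claw":36},{"x":2,"y":-2,"z":12,"yaw":0,"claw":36},{"x":2,"y":-2,"z":12,"yaw":0,"claw":36},{"x":2,"y":-2,"z":10,"yaw":0,"claw":36}]'
python3 -m pendant '[{"x":0,"y":0,"z":0,"yaw":0,"claw":36},{"x":0,"y":0,"z":0,"yaw":0,"claw":36},{"x":0,"y":0,"z":0,"yaw":0,"claw":36},{"x":0,"y":0,"z":0,"yaw":0,"claw":36}]'
python3 - <<'E'
from h import *
f=grab('scene'); c=f['frame'][150:270,200:350]; cv2.imwrite('pics/lift.png',cv2.cvtColor(cv2.resize(c,None,fx=4,fy=4),cv2.COLOR_RGB2BGR))
E
```

```text
time: 4.05
tool_pos: [0.5124, -0.2465, 0.0641]
ee_rot: [0.0, 0.931, -0.365, 0.0]
ft_force: [0.7, -0.5, -2.5]
gripper_width: 0.451
finger_force: 20.4
time: 4.55
tool_pos: [0.522, -0.2561, 0.1213]
ee_rot: [-0.0, 0.931, -0.365, -0.0]
ft_force: [-0.0, 0.2, -4.9]
gripper_width: 0.451
finger_force: 20.8
time: 4.95
tool_pos: [0.5218, -0.256, 0.12]
ee_rot: [0.0, 0.931, -0.365, -0.0]
ft_force: [0.3, 0.4, -4.2]
gripper_width: 0.454
finger_force: 20.7
```

View pics/lift.png

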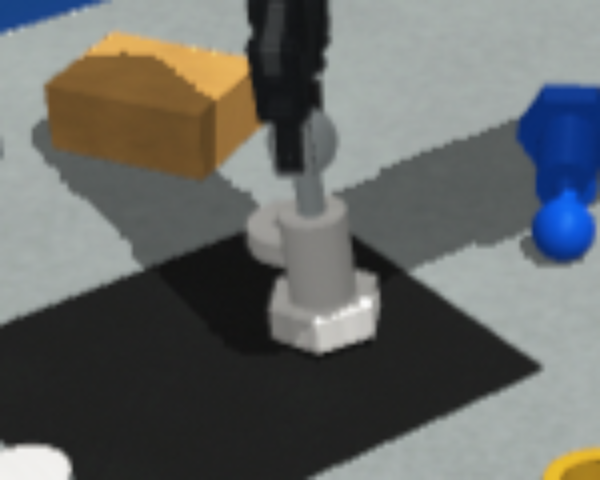

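It hangs flange down (body at crop 318,260), with little or no lean. The flange should be about 13 mm above the mat, so I'll lower gently.

```bash
python3 -m pendant '[{"x":0,"y":0,"z":-5,"yaw":0,"claw":36},{"x":0,"y":0,"z":-4,"yaw":0,"claw":36},{"x":0,"y":0,"z":-2,"yaw":0,"claw":36},{"x":0,"y":0,"z":0,"yaw":0,"claw":36},{"x":0,"y":0,"z":0,"yaw":0,"claw":36}]'
python3 -m pendant '[{"x":0,"y":0,"z":-1.5,"yaw":0,"claw":36},{"x":0,"y":0,"z":-1,"yaw":0,"claw":36},{"x":0,"y":0,"z":0,"yaw":0,"claw":36}]'
```

```text
time: 5.5
tool_pos: [0.5238, -0.2573, 0.1143]
ee_rot: [0.001, 0.931, -0.365, 0.004]
ft_force: [-1.7, 1.9, 11.6]
gripper_width: 0.449
finger_force: 21.8
time: 5.8
tool_pos: [0.5247, -0.258, 0.1144]
ee_rot: [0.001, 0.931, -0.365, 0.005]
ft_force: [-2.5, 2.4, 18.9]
gripper_width: 0.454
finger_force: 22.2
```

Contact came early, so it may be leaning. I'll back off and measure the tilt.

```bash
python3 -m pendant '[{"x":0,"y":0,"z":2.5,"yaw":0,"claw":36},{"x":0,"y":0,"z":0,"yaw":0,"claw":36}]'
cat > tilt.py <<'E'
from h import *
import sys
p=ctrl.sense()['tool_pos']; f=grab('scene',sys.argv[1] if len(sys.argv)>1 else None); q=cloud(f)
def comp(lo,hi,rad,r0):
    b=q.reshape(-1,3); b=b[(b[:,2]>lo)&(b[:,2]<hi)&(np.hypot(b[:,0]-p[0],b[:,1]-p[1])<rad)]
    return b
# side edges of the body in the image -> axis line as plane; fit cylinder r=20 to body points
from scipy.optimize import least_squares
b=comp(.03,.072,.04,0)
def res(x): # axis point at z=.05, slopes
    d=np.array([x[2],x[3],1]);d/=np.linalg.norm(d); w=b-np.array([x[0],x[1],.05]); return np.linalg.norm(np.cross(w,d),axis=1)-.02
s=least_squares(res,[p[0],p[1],0,0],loss='soft_l1',f_scale=.002); print(len(b),'axis at z.05',s.x[:2],'tilt',s.x[2:],'rms',np.sqrt((s.fun**2).mean()))
E
python3 tilt.py
```

```text
time: 6.0
tool_pos: [0.5238, -0.2572, 0.1143]
ee_rot: [0.001, 0.931, -0.365, 0.004]
ft_force: [-2.2, 2.0, 11.4]
gripper_width: 0.451
finger_force: 21.7
270 axis at z.05 [ 0.51997355 -0.25053246] tilt [ 0.02777449 -0.04244446] rms 0.0017366107192510064
```

It leans about 0.05 rad. I'll shift the ball back over the flange, then release it gently.

```bash
python3 -m pendant '[{"x":-2,"y":2,"z":0,"yaw":0,"claw":36},{"x":-2,"y":2,"z":0,"yaw":0,"claw":36},{"x":0,"y":0,"z":0,"yaw":0,"claw":36},{"x":0,"y":0,"z":0,"yaw":0,"claw":36}]'
python3 tilt.py
python3 -m pendant '[{"x":0,"y":0,"z":0,"yaw":0,"claw":42},{"x":0,"y":0,"z":0,"yaw":0,"claw":46},{"x":0,"y":0,"z":0,"yaw":0,"claw":65},{"x":0,"y":0,"z":0,"yaw":0,"claw":65},{"x":0,"y":0,"z":0,"yaw":0,"claw":65}]'
python3 tilt.py rel.png
```

```text
time: 6.45
tool_pos: [0.5196, -0.2529, 0.1132]
ee_rot: [0.0, 0.931, -0.365, 0.003]
ft_force: [-1.2, 2.4, 7.9]
gripper_width: 0.453
finger_force: 21.5
265 axis at z.05 [ 0.51820477 -0.24880233] tilt [-0.00111595  0.00094359] rms 0.0016552613305687571
time: 7.0
tool_pos: [0.5179, -0.2522, 0.1094]
ee_rot: [0.0, 0.931, -0.365, -0.0]
ft_force: [-0.0, 1.0, 0.8]
gripper_width: 0.76
finger_force: 0.0
258 axis at z.05 [ 0.51809689 -0.24813099] tilt [-0.00064058 -0.01211627] rms 0.0016377902282847638
```

The plug stands free (tilt about 0.01). Next I'll rise and carry on to the bar at about (0.430, 0.228), a yaw change of -38.4°.

```bash
python3 -m pendant '[{"x":0,"y":0,"z":15,"yaw":0,"claw":65},{"x":0,"y":0,"z":35,"yaw":0,"claw":65},{"x":0,"y":0,"z":40,"yaw":0,"claw":65},{"x":0,"y":0,"z":40,"yaw":0,"claw":65},{"x":-7,"y":20,"z":0,"yaw":-3.2,"claw":65}]'
python3 -m pendant '[{"x":-7,"y":40,"z":0,"yaw":-3.2,"claw":50},{"x":-7,"y":40,"z":0,"yaw":-3.2,"claw":50},{"x":-7,"y":40,"z":0,"yaw":-3.2,"claw":50},{"x":-7,"y":40,"z":0,"yaw":-3.2,"claw":50},{"x":-7,"y":40,"z":0,"yaw":-3.2,"claw":50}]'
python3 -m pendant '[{"x":-7,"y":40,"z":0,"yaw":-3.2,"claw":50},{"x":-7,"y":40,"z":0,"yaw":-3.2,"claw":50},{"x":-7,"y":40,"z":0,"yaw":-3.2,"claw":50},{"x":-7,"y":40,"z":0,"yaw":-3.2,"claw":50},{"x":-7,"y":40,"z":0,"yaw":-3.2,"claw":50}]'
python3 -m pendant '[{"x":-7,"y":40,"z":0,"yaw":-3.2,"claw":50},{"x":-4,"y":20,"z":0,"yaw":0,"claw":50},{"x":0,"y":0,"z":0,"yaw":0,"claw":50},{"x":0,"y":0,"z":0,"yaw":0,"claw":50}]'
cat > bar.py <<'E'
from h import *
import sys
st=ctrl.sense(); f=grab('wrist',sys.argv[1]); p=st['tool_pos']
ty=rot(st['ee_rot']).apply([0,1,0]); print(p,'ty deg',np.degrees(np.arctan2(ty[1],ty[0])),'q6',st['q'][5])
def px(P):
    c=rot(f['orientation']).inv().apply(np.array(P)-f['origin']); th=np.arctan2(np.hypot(c[0],c[1]),c[2]); a=np.arctan2(c[1],c[0]); return [round(f['cx']+f['fx']*th*np.cos(a)),round(f['cy']+f['fy']*th*np.sin(a))]
print('pred bar ends',px([.4213,.2905,.089]),px([.4357,.1676,.089]))
E
python3 bar.py wrist2.png
```

```text
time: 7.55
tool_pos: [0.5128, -0.2343, 0.2478]
ee_rot: [0.0, 0.92, -0.392, 0.005]
ft_force: [-0.5, 1.4, 1.1]
gripper_width: 0.762
finger_force: 0.0
time: 8.05
tool_pos: [0.4756, -0.0309, 0.2412]
ee_rot: [-0.001, 0.856, -0.516, 0.001]
ft_force: [0.4, -0.1, 0.2]
gripper_width: 0.587
finger_force: 0.0
time: 8.55
tool_pos: [0.4406, 0.1694, 0.2414]
ee_rot: [-0.001, 0.776, -0.63, 0.0]
ft_force: [0.3, 0.7, 0.1]
gripper_width: 0.582
finger_force: 0.0
time: 8.95
tool_pos: [0.4301, 0.2279, 0.2406]
ee_rot: [-0.0, 0.759, -0.651, 0.0]
ft_force: [-0.4, -0.3, -0.5]
gripper_width: 0.583
finger_force: 0.0
[0.43008167 0.22789267 0.24061942] ty deg -171.17071536454668 q6 -0.7490165966148417
pred bar ends [316, 293] [322, 147]
```

View pics/wrist2.png

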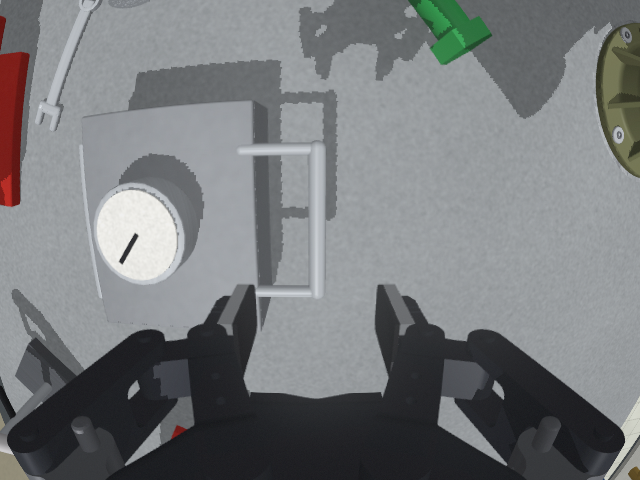

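The bar runs from (318,145) to (318,296), within a few pixels of the prediction. I'll cast those rays and triangulate the height against the top view.

```bash
python3 - <<'E'
from h import *
f=grab('wrist'); e=onplane(f,np.array([318,318]),np.array([148,294]),.089,True); m=e.mean(0); d=e[0]-e[1]
print(e,m,np.degrees(np.arctan2(d[1],d[0])),np.linalg.norm(d))
s=grab('scene')
d1=ray(f,318,221,True);d2=ray(s,474.5,291);o1=np.array(f['origin']);o2=np.array(s['origin'])
x=np.linalg.lstsq(np.c_[d1,-d2],o2-o1,rcond=None)[0];print('tri',o1+d1*x[0],o2+d2*x[1])
E
```

```text
[[0.43842562 0.16848173 0.089     ]
 [0.41955132 0.29081593 0.089     ]] [0.42898847 0.22964883 0.089     ] -81.22929031583156 0.1237816385729643
tri [0.4292663  0.22784512 0.08476564] [0.42631822 0.23135943 0.08566636]
```

```bash
python3 -m pendant '[{"x":-1,"y":1,"z":-40,"yaw":0,"claw":46},{"x":0,"y":0,"z":-40,"yaw":0,"claw":46},{"x":0,"y":0,"z":-35,"yaw":0,"claw":46},{"x":0,"y":0,"z":-20,"yaw":0,"claw":46},{"x":0,"y":0,"z":0,"yaw":0,"claw":46}]'
python3 -m pendant '[{"x":0,"y":0,"z":-20,"yaw":0,"claw":46},{"x":0,"y":0,"z":-15,"yaw":0,"claw":46},{"x":0,"y":0,"z":0,"yaw":0,"claw":46}]'
```

```text
time: 9.6
tool_pos: [0.4279, 0.2268, 0.1016]
ee_rot: [0.003, 0.759, -0.652, -0.0]
ft_force: [-0.2, -0.1, 1.4]
gripper_width: 0.538
finger_force: 0.0
time: 9.9
tool_pos: [0.4285, 0.228, 0.0684]
ee_rot: [0.001, 0.759, -0.651, -0.0]
ft_force: [0.2, 0.8, -0.9]
gripper_width: 0.538
finger_force: 0.0
```

```bash
python3 -m pendant '[{"x":0,"y":0,"z":0,"yaw":0,"claw":25},{"x":0,"y":0,"z":0,"yaw":0,"claw":10},{"x":0,"y":0,"z":0,"yaw":0,"claw":10},{"x":0,"y":0,"z":0,"yaw":0,"claw":10},{"x":0,"y":0,"z":0,"yaw":0,"claw":10}]' 30
```

```text
time: 10.4
tool_pos: [0.4293, 0.2292, 0.071]
ee_rot: [-0.001, 0.759, -0.651, 0.0]
ft_force: [-5.2, -1.5, 6.4]
gripper_width: 0.152
finger_force: 29.5
```

```bash
python3 -c "
import numpy as np
t=np.r_[0,.05,np.arange(.15,1.36,.1),1.39]+.019
h=-210*np.cos(t);z=210*np.sin(t);a=np.radians(8.75)
for i in range(1,len(t)):print(round(t[i]-.019,2),np.round([(h[i]-h[i-1])*np.cos(a),(h[i]-h[i-1])*np.sin(a),z[i]-z[i-1]],1),'cum',np.round([(h[i]-h[0])*np.cos(a),(h[i]-h[0])*np.sin(a),z[i]-z[0]],1))"
```

```text
0.05 [ 0.5  0.1 10.5] cum [ 0.5  0.1 10.5]
0.15 [ 2.5  0.4 20.8] cum [ 2.9  0.4 31.3]
0.25 [ 4.5  0.7 20.5] cum [ 7.4  1.1 51.8]
0.35 [ 6.5  1.  19.9] cum [13.9  2.1 71.8]
0.45 [ 8.4  1.3 19.2] cum [22.4  3.4 90.9]
0.55 [10.3  1.6 18.2] cum [ 32.7   5.  109.2]
0.65 [12.   1.9 17.1] cum [ 44.7   6.9 126.3]
0.75 [13.7  2.1 15.8] cum [ 58.4   9.  142. ]
0.85 [15.2  2.3 14.3] cum [ 73.5  11.3 156.4]
0.95 [16.5  2.5 12.7] cum [ 90.   13.9 169.1]
1.05 [17.7  2.7 11. ] cum [107.7  16.6 180.1]
1.15 [18.7  2.9  9.2] cum [126.3  19.4 189.3]
1.25 [19.5  3.   7.2] cum [145.8  22.4 196.5]
1.35 [20.1  3.1  5.2] cum [165.9  25.5 201.7]
1.39 [8.2 1.3 1.5] cum [174.1  26.8 203.3]
```

```bash
python3 -m pendant '[{"x":0.5,"y":0.1,"z":10.5,"yaw":0,"claw":8},{"x":2.5,"y":0.4,"z":20.8,"yaw":0,"claw":8},{"x":4.5,"y":0.7,"z":20.5,"yaw":0,"claw":8},{"x":6.5,"y":1,"z":19.9,"yaw":0,"claw":8},{"x":0,"y":0,"z":0,"yaw":0,"claw":8}]' 45
```

```text
time: 10.9
tool_pos: [0.4427, 0.2312, 0.1439]
ee_rot: [0.0, 0.759, -0.651, -0.001]
ft_force: [-9.0, -0.8, 0.0]
gripper_width: 0.147
finger_force: 44.3
```

```bash
python3 -m pendant '[{"x":8.4,"y":1.3,"z":19.2,"yaw":0,"claw":8},{"x":10.3,"y":1.6,"z":18.2,"yaw":0,"claw":8},{"x":12,"y":1.9,"z":17.1,"yaw":0,"claw":8},{"x":13.7,"y":2.1,"z":15.8,"yaw":0,"claw":8},{"x":0,"y":0,"z":0,"yaw":0,"claw":8}]'
```

```text
time: 11.4
tool_pos: [0.4867, 0.238, 0.2168]
ee_rot: [-0.0, 0.759, -0.651, -0.0]
ft_force: [-21.7, -1.2, 17.6]
gripper_width: 0.141
finger_force: 46.1
```

```bash
python3 -m pendant '[{"x":15.2,"y":2.3,"z":14.3,"yaw":0,"claw":8},{"x":16.5,"y":2.5,"z":12.7,"yaw":0,"claw":8},{"x":17.7,"y":2.7,"z":11,"yaw":0,"claw":8},{"x":0,"y":0,"z":0,"yaw":0,"claw":8},{"x":0,"y":0,"z":0,"yaw":0,"claw":8}]'
```

```text
time: 11.9
tool_pos: [0.5375, 0.2459, 0.2545]
ee_rot: [-0.003, 0.759, -0.651, 0.001]
ft_force: [-8.7, 1.4, 13.2]
gripper_width: 0.145
finger_force: 47.6
```

```bash
python3 -m pendant '[{"x":18.7,"y":2.9,"z":9.2,"yaw":0,"claw":8},{"x":10,"y":1.5,"z":4,"yaw":0,"claw":8},{"x":0,"y":0,"z":0,"yaw":0,"claw":8},{"x":0,"y":0,"z":0,"yaw":0,"claw":8}]'
cat > cov.py <<'E'
from h import *
import sys
st=ctrl.sense(); s=grab('scene',sys.argv[1]); p=st['tool_pos']; q=cloud(s).reshape(-1,3)
u=np.array([np.cos(np.radians(8.75)),np.sin(np.radians(8.75))]); bar0=np.array([.429,.229]); 
h=(q[:,:2]-bar0)@u-.210; w=(q[:,:2]-bar0)@[-u[1],u[0]]
print('tcp rel hinge',(p[:2]-bar0)@u-.21,p[2]+.019-.085,'angle from tcp',np.arctan2(p[2]+.019-.085,-((p[:2]-bar0)@u-.21))-.019, st['ft_force'],st['finger_force'])
# seen plate's back face points
m=(abs(w)<.095)&(q[:,2]>.105)&(q[:,2]<.235)&(abs(h)<.16)
for z0 in np.arange(.1,.24,.02):
    k=m&(abs(q[:,2]-z0)<.01); 
    if k.sum()>20: print(round(z0,2),k.sum(),np.percentile(h[k],[10,50,90]).round(4))
E
python3 cov.py cov.png
```

```text
time: 12.3
tool_pos: [0.5659, 0.2504, 0.2669]
ee_rot: [-0.002, 0.759, -0.651, 0.001]
ft_force: [-5.9, 2.7, 10.3]
gripper_width: 0.14
finger_force: 48.2
tcp rel hinge -0.07141626800350323 0.20085942946224927 angle from tcp 1.2101826837671763 [-5.8552491   2.72226826 10.33215544] 48.160409331321716
0.1 254 [-0.0029 -0.0012  0.0006]
0.12 916 [-0.0092 -0.0055 -0.002 ]
0.14 1276 [-0.0164 -0.0111  0.0277]
0.16 1711 [-0.024  -0.0168  0.0213]
0.18 2116 [-0.032  -0.0264  0.0132]
0.2 2277 [-0.0398 -0.0354  0.0027]
0.22 1724 [-0.0477 -0.0445 -0.041 ]
```

View pics/cov.png

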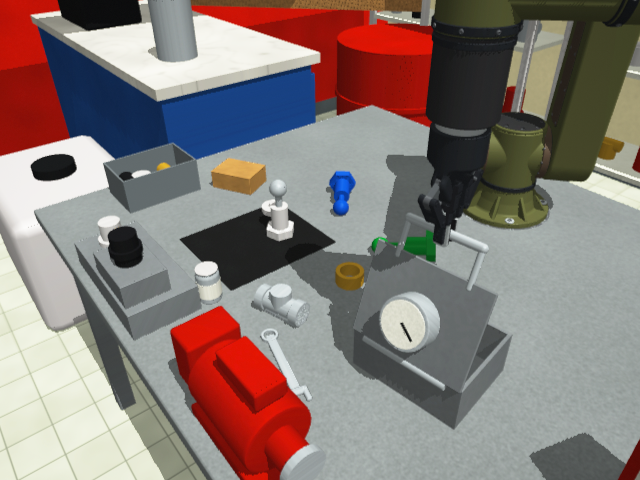

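The cover is up on the bar: the plate's slope in the depth data gives 1.214 rad and the TCP gives 1.21. The plug stands at (279,215). There is 0.18 rad to go.

```bash
python3 -m pendant '[{"x":12,"y":1.8,"z":4.2,"yaw":0,"claw":8},{"x":12,"y":1.8,"z":3.2,"yaw":0,"claw":8},{"x":12,"y":1.9,"z":2,"yaw":0,"claw":8},{"x":0,"y":0,"z":0,"yaw":0,"claw":8},{"x":0,"y":0,"z":0,"yaw":0,"claw":8}]'
python3 cov.py cov2.png; python3 - <<'E'
from h import *
q=cloud(grab('scene')).reshape(-1,3)
u=np.array([np.cos(np.radians(8.75)),np.sin(np.radians(8.75))]);bar0=np.array([.429,.229]);h=(q[:,:2]-bar0)@u-.210; w=(q[:,:2]-bar0)@[-u[1],u[0]]
# bare plate strip beside the gauge
m=(abs(w)>.05)&(abs(w)<.095)&(q[:,2]>.11)&(q[:,2]<.235)&(abs(h)<.07); a=None
for _ in range(4):
    a=np.polyfit(q[m,2],h[m],1); m=m&(abs(np.polyval(a,q[:,2])-h)<.006)
print('plate angle',np.pi/2-np.arctan(-a[0]),m.sum())
E
```

```text
time: 12.85
tool_pos: [0.6025, 0.256, 0.2752]
ee_rot: [-0.002, 0.759, -0.651, 0.001]
ft_force: [-1.6, 2.5, 6.1]
gripper_width: 0.143
finger_force: 49.3
tcp rel hinge -0.03444019111908303 0.20919432306251745 angle from tcp 1.388627457752594 [-1.63050947  2.50290725  6.06021457] 49.33482348918915
0.1 196 [0.002  0.0034 0.0046]
0.12 798 [-0.0009  0.0013  0.0359]
0.14 1166 [-0.0042 -0.001   0.0366]
0.16 1506 [-0.0079 -0.0038  0.0332]
0.18 1854 [-0.0118 -0.0081  0.0289]
0.2 2104 [-0.0157 -0.0132  0.0212]
0.22 1558 [-0.0198 -0.0179 -0.0159]
plate angle 1.3853414563500428 4106
```

```bash
python3 -m pendant '[{"x":0,"y":0,"z":0,"yaw":0,"claw":8},{"x":0,"y":0,"z":0,"yaw":0,"claw":8},{"x":0,"y":0,"z":0,"yaw":0,"claw":8},{"x":0,"y":0,"z":0,"yaw":0,"claw":8}]' && python3 -c "
from station import ctrl
print(ctrl.finish_job())"
```

```text
time: 13.35
tool_pos: [0.6021, 0.256, 0.2751]
ee_rot: [-0.002, 0.759, -0.651, 0.001]
ft_force: [-1.8, 2.3, 7.4]
gripper_width: 0.142
finger_force: 49.3
the job is handed in; nothing more can be done
None
```

I handed the job in at 13.35 s, though it returned no verdict: the plug stands upright and let go on the mat, and the gripper still holds the cover by its bar at about 1.39 rad (measured 1.385 from the plate, 1.389 from the tool), with a grip of about 49 N.

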